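# Rack the filling nozzles in reverse order

## Task

Move the four steel filling nozzles from the drying tray to the wooden storage rack in reverse order, so that my helper across the table sees them from her side in the order I see now: seen from the robot, the leftmost nozzle goes into the rightmost well, the next into the well beside it, and so on, until the rightmost stands in the leftmost well. Each must end upright on its flange, flat on the floor of its well and let go. Keep them upright on the way and let none fall over.

Things in the scene. Friction and masses are not known exactly. Their poses are not given: they have to be found in the camera images.
- nozzle_a_mid (a point): Steel filling nozzle, the narrowest and tallest of four: a straight round tube 16 mm in diameter standing upright on a round flange 52 mm in diameter and 5 mm thick, a cone between them up to 28 mm above the underside; 110 mm tall in all, loose, under 0.12 kg. The point is its centre, half-way up the tube (55 mm above the underside and below the top); its z axis points up along the tube. At the start it stands on one of the four drying discs; which one varies.
- nozzle_b_mid (a point): Steel filling nozzle, the second narrowest of four: a straight round tube 22 mm in diameter standing upright on a round flange 52 mm in diameter and 5 mm thick, a cone between them up to 28 mm above the underside; 102 mm tall in all, loose, under 0.12 kg. The point is its centre, half-way up the tube (51 mm above the underside and below the top); its z axis points up along the tube. At the start it stands on one of the four drying discs; which one varies.
- nozzle_c_mid (a point): Steel filling nozzle, the second widest of four: a straight round tube 28 mm in diameter standing upright on a round flange 52 mm in diameter and 5 mm thick, a cone between them up to 28 mm above the underside; 94 mm tall in all, loose, under 0.12 kg. The point is its centre, half-way up the tube (47 mm above the underside and below the top); its z axis points up along the tube. At the start it stands on one of the four drying discs; which one varies.
- nozzle_d_mid (a point): Steel filling nozzle, the widest and shortest of four: a straight round tube 34 mm in diameter standing upright on a round flange 52 mm in diameter and 5 mm thick, a cone between them up to 28 mm above the underside; 86 mm tall in all, loose, under 0.12 kg. The point is its centre, half-way up the tube (43 mm above the underside and below the top); its z axis points up along the tube. At the start it stands on one of the four drying discs; which one varies.
- disc_a: Fixed white drying disc on the tray, 64 mm in diameter and 6 mm thick, its top 18 mm above the table; the 16 mm nozzle stands on it at the start. It does not move, so it marks where that nozzle came from. Origin: centre of its underside, 12 mm above the table.
- disc_b: Fixed white drying disc on the tray, 64 mm in diameter and 6 mm thick, its top 18 mm above the table; the 22 mm nozzle stands on it at the start. It does not move, so it marks where that nozzle came from. Origin: centre of its underside, 12 mm above the table.
- disc_c: Fixed white drying disc on the tray, 64 mm in diameter and 6 mm thick, its top 18 mm above the table; the 28 mm nozzle stands on it at the start. It does not move, so it marks where that nozzle came from. Origin: centre of its underside, 12 mm above the table.
- disc_d: Fixed white drying disc on the tray, 64 mm in diameter and 6 mm thick, its top 18 mm above the table; the 34 mm nozzle stands on it at the start. It does not move, so it marks where that nozzle came from. Origin: centre of its underside, 12 mm above the table.
- tray: Fixed steel drying tray, 100 mm (its x) by 350 mm (its y) and 12 mm thick, with a lip 16 mm high round the edge. Origin: centre of its underside, on the table. Its y axis runs along the row, roughly to the robot's left. The four drying discs stand in a row at y = -126, -42, 42 and 126 mm, x = 0. It is either the nearer or the farther of the two racks.
- rack: Fixed wooden storage rack, a board 100 mm (its x) by 350 mm (its y) and 20 mm thick, with four empty round wells with dark floors, 70 mm in diameter and 8 mm deep, in a row at y = -126, -42, 42 and 126 mm, x = 0; the well floors are 12 mm above the table. Origin: centre of its underside, on the table. Its y axis runs along the row, roughly to the robot's left. No well belongs to one nozzle by size: each takes any flange with 9 mm to spare all round.

How it is judged:
By the outcome, as a careful person would: the job done as asked, in the order asked, and still so for the second after the job is handed in, with the robot touching nothing.
It also fails if it takes over 112 s, if anything falls off the work surface, if the arm or the gripper's body presses on something with over 40 N, if the wrist force passes 120 N, or if a joint passes its speed limit or range.

## Robot

A 6-joint arm with a two-finger parallel gripper is mounted at the origin on the work surface. World frame = base frame: x ahead of the robot, y to its left, z up, the work surface at z = 0. Lengths are in m, angles in degrees, forces in N, time in s.
With the tool pointing down it reaches from about 0.375 to 0.825 m from the base axis. Payload 5.5 kg.
Tool frame: the origin (TCP) lies on the centre line of the jaws, within the pads' length; the fingertips stand 14 mm ahead of it and the grasp point (between the pads) lies 5 mm behind it; z points along the fingers, y is the line along which they close (so a half turn about z gives the same grasp; the last joint's range is limited). The gripper opens to 85 mm and grips with 20 to 120 N. Pads are 22 mm wide; open, the fingers measure 114 mm over their backs; the gripper's body (76 mm by 85 mm) begins 54 mm behind the grasp point. The pads swing forward as they close: fully open they stand 13 mm farther back than shut.
Start: joints at [-68.812, 17.962, -2.699, 69.339, 0, 90], TCP at [0.217, -0.559, 0.245] pointing down, gripper open.
Joint ranges: [-152.73, 152.73], [-39.44, 99.34], [-58.76, 71.6], [-118.89, 123.64], [-81.53, 83.1], [-180, 180]. Speed limits (degrees/s): [136.94, 136.94, 172.46, 180, 180, 180].

## Interface

Orientations are given as [roll, pitch, yaw] about the fixed x, y, z axes, in that order (R = Rz(yaw) Ry(pitch) Rx(roll)).
In Python, from plant import telemetry, capture, camera_model, job gives the robot as it stands.
- The arm moves only by the shell command python3 -m handwheel 'ROWS' [FORCE]. ROWS is JSON, a list of rows, each an object with "slide": the shift along the tool's x, y, z in m, a list of three; "twist": the turn, a rotation vector about the tool's x, y, z in rad, a list of three; "fingers": the closure, from 0 (fully open) to 1 (shut). In form: [{"slide": [tx, ty, tz], "twist": [rx, ry, rz], "fingers": fingers}, ...]. A call has 1 to 10 rows; each row is the pose to reach, as a shift and turn from the pose commanded when the call began, along the tool's axes at that moment; what a row does not reach only later rows make up. A row lasts 1/12 s, in which the tool goes at most 41.7 mm and 7.16 degrees, less where a joint would pass 70% of its speed; a pose out of reach is approached as far as the arm can. A call with a gripper value outside its range is refused whole. The fingers move at their own pace and stop on an object; FORCE is the grip in N (left out, the last holds). Time passes only in rows, so rows that repeat a pose let the fingers close. It gives the time, the measured TCP pose, the force, the opening and the grip force at its end, in the units of the state.
- telemetry.state(): the state, without advancing time (a new reading comes with each control period).
- capture(name): name is "scene" or "top" or "wrist"; returns the picture (384x512x3 uint8, blue, green, red); there is no depth.
- camera_model(name): a dict with "camera_matrix" (3x3 intrinsics, pixels), "R" (3x3) and "t" (3): a world point X has camera coordinates R X + t. Camera axes: x right, y down, z forward; pixel columns grow to the right and rows downward; lengths in m; the calibration is good to about 2 mm. A picture is of the moment at which its call begins: read the wrist's pose just before it. camera_model takes no time and is no camera call; for the wrist camera it gives the pose at the moment of the call.
- job.hand_in(): hands the job in; it is judged then, once.
The state is a dict: "time": time; "q": joint angles; "dq": joint speeds; "tau": joint torques, N m; "tool_pos": TCP position; "eef_rot": TCP orientation; "wrist_force": force on the tool from outside, world axes, zero at the start; "moment": the same for the moment, N m; "grip_width": finger opening in m; "grasp_force": force on a finger pad.
Only numpy, scipy, OpenCV 4.12 (cv2) and the standard library are available. Lean on these libraries where they do the work, as an engineer would, in place of code of your own. Each camera call takes 0.05 s, during which the arm holds its last target. There are 200 camera calls.

## Working session

There is one attempt and no reset: what is moved stays moved. The work goes in short steps, Python scripts to look and compute and a shell command to move; the robot and the scene stay as the last step left them, time stands still between calls to the robot, and variables do not carry over. Pictures are saved under pics/ and viewed, at most 14 in all, crops included, and the job is handed in when it is done.

```bash
mkdir -p pics; ls
python3 - <<'E'
from plant import telemetry, capture, camera_model
import cv2
for n in("top","scene"):
    cv2.imwrite(f"pics/{n}0.png",capture(n)); m=camera_model(n); print(n,m)
s=telemetry.state(); print(s)
E
```

```text
pics
top {'camera_matrix': array([[449.83223382,   0.        , 260.89958902],
       [  0.        , 449.83223382, 192.18591031],
       [  0.        ,   0.        ,   1.        ]]), 'R': array([[-0.0170591 , -0.99985343,  0.00145269],
       [-0.99497916,  0.0168326 , -0.09865666],
       [ 0.09861775, -0.00312839, -0.99512047]]), 't': array([-0.03095838,  0.53919563,  0.83523354])}
scene {'camera_matrix': array([[391.66254217,   0.        , 259.56742178],
       [  0.        , 391.66254217, 191.53375992],
       [  0.        ,   0.        ,   1.        ]]), 'R': array([[-0.24204547,  0.97026203,  0.00236428],
       [ 0.55069017,  0.1393828 , -0.82299014],
       [-0.79884562, -0.19789905, -0.56805074]]), 't': array([ 0.17572765, -0.23129384,  1.16778662])}
{'time': 0.1, 'q': array([-6.88150622e+01,  1.80003425e+01, -2.74739170e+00,  6.93397581e+01,
       -1.27886264e-03,  8.99996812e+01]), 'dq': array([-0.04208488, -0.03119329,  0.17421822, -0.03109148, -0.02932396,
       -0.03935375]), 'tau': array([-2.90854823e-04, -5.40766168e+01,  3.40541232e+01,  1.11653988e-02,
        5.44719546e-05, -7.74122185e-06]), 'tool_pos': array([ 0.21664474, -0.55899887,  0.24452711]), 'eef_rot': array([-1.79912508e+02,  1.27837427e-03,  2.11852586e+01]), 'wrist_force': array([-0.59045037, -0.07572785, -0.84472101]), 'moment': array([0.0208313 , 0.0126992 , 0.00137689]), 'grasp_force': 0.0, 'grip_width': 0.08517528879734679}
```

View pics/top0.png

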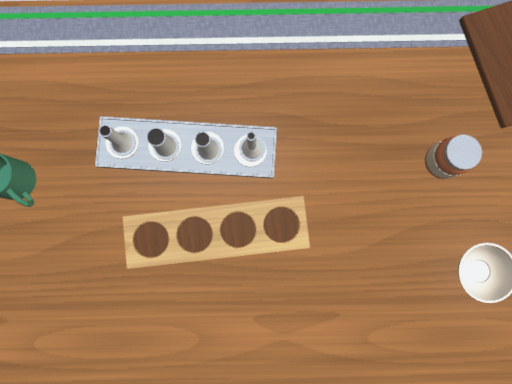

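View pics/scene0.png

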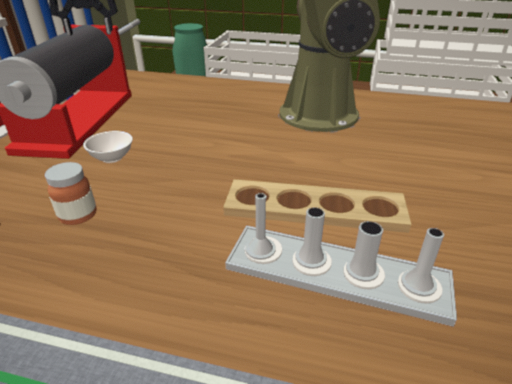

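The top view shows the tray farther from the robot, discs at about (121,142), (165,145), (207,148) and (251,150). The rack is nearer, wells at about (151,239), (194,234), (238,229) and (281,224). The narrowest nozzle is at the robot's right. I'll enlarge it.

Run:
```python
import cv2
i=cv2.imread("pics/top0.png")
cv2.imwrite("pics/c1.png",cv2.resize(i[110:185,90:285],None,fx=4,fy=4,interpolation=cv2.INTER_CUBIC))
cv2.imwrite("pics/c2.png",cv2.resize(i[190:275,115:315],None,fx=4,fy=4,interpolation=cv2.INTER_CUBIC))
```

```text
(no output)
```

View pics/c1.png

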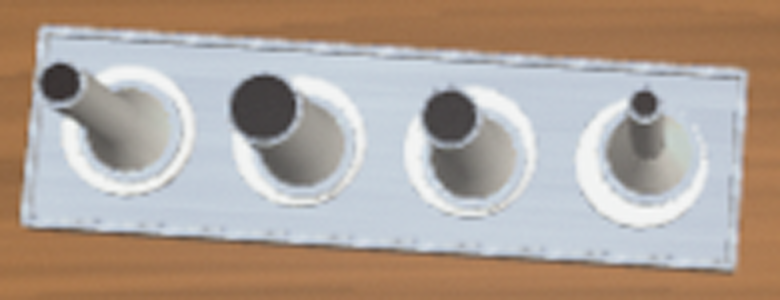

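View pics/c2.png

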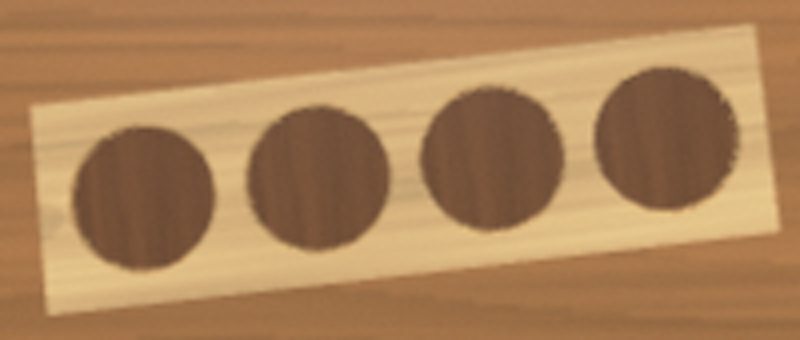

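Tube tops in the tray crop, left to right by the robot: b (61,84), d (265,108), c (450,117), a (645,104), by width. Wells are at (144,198), (318,178), (492,158) and (667,139) in the rack crop.

```bash
cat > h.py <<'E'
import numpy as np
from plant import telemetry, capture, camera_model
from scipy.spatial.transform import Rotation as Ro
def px(n,uv,z,m=None):
    m=m or camera_model(n); R,t,K=m["R"],m["t"],m["camera_matrix"]
    d=R.T@np.linalg.solve(K,[*uv,1]); c=-R.T@t
    return c+d*(z-c[2])/d[2]
def rel(p,yaw):  # shift & twist to pose p, tool down with yaw, in present tool axes
    s=telemetry.state(); C=Ro.from_euler("xyz",s["eef_rot"],degrees=True)
    T=Ro.from_euler("xyz",[180,0,yaw],degrees=True)
    return C.inv().apply(np.array(p)-s["tool_pos"]).round(4),(C.inv()*T).as_rotvec().round(3)
E
python3 - <<'E'
from h import *
f=lambda c,o:[(c[0]+.5)/4-.5+o[0],(c[1]+.5)/4-.5+o[1]]
def show(l,P): print(l,(np.array(P)*1e3).round(1).tolist())
o=(90,110)
tops=[px("top",f(c,o),z)[:2] for c,z in zip([(61,84),(265,108),(450,117),(645,104)],[.12,.104,.112,.128])]
fl=[px("top",f(c,o),.023)[:2] for c in [(127,130),(302,140),(473,150),(649,150)]]
di=[px("top",f(c,o),.018)[:2] for c in [(127,130),(298,140),(470,150),(641,161)]]
w=[px("top",f(c,(115,190)),.020)[:2] for c in [(144,198),(318,178),(492,158),(667,139)]]
for l,P in zip("tops fl disc wells".split(),(tops,fl,di,w)): show(l,P)
for P in(di,w):
    d=P[0]-P[3]; print(np.degrees(np.arctan2(d[1],d[0]))-90, np.linalg.norm(d))
print(rel([.45,-.05,.245],90))
E
```

```text
tops [[640.9, 228.3], [632.6, 143.7], [625.4, 61.1], [626.1, -24.3]]
fl [[641.4, 229.5], [635.0, 144.5], [628.7, 61.4], [627.2, -24.1]]
disc [[642.5, 231.1], [636.1, 147.5], [629.7, 63.4], [622.9, -20.0]]
wells [[452.7, 172.1], [460.8, 89.0], [468.9, 5.6], [476.6, -78.3]]
-4.461742975104372 0.25186420445881197
5.44361825369603 0.2515285869327459
(array([ 4.015e-01, -3.903e-01,  1.000e-04]), array([-1.000e-03, -1.000e-03, -1.201e+00]))
```

b, d, c and a stand at about (641,229), (634,144), (627,61) and (626,-24) mm. Their wells are W4 (477,-78), W3 (469,6), W2 (461,89) and W1 (453,172). The spacing checks out at 252 mm, so I'll move.

```bash
R='{"slide":[0.28,-0.28,0],"twist":[0,0,-1.2],"fingers":0}'; python3 -m handwheel '[{"slide":[0.28,-0.28,0],"twist":[0,0,-1.2],"fingers":0},{"slide":[0.28,-0.28,0],"twist":[0,0,-1.2],"fingers":0},{"slide":[0.28,-0.28,0],"twist":[0,0,-1.2],"fingers":0},{"slide":[0.28,-0.28,0],"twist":[0,0,-1.2],"fingers":0},{"slide":[0.28,-0.28,0],"twist":[0,0,-1.2],"fingers":0},{"slide":[0.28,-0.28,0],"twist":[0,0,-1.2],"fingers":0},{"slide":[0.28,-0.28,0],"twist":[0,0,-1.2],"fingers":0},{"slide":[0.28,-0.28,0],"twist":[0,0,-1.2],"fingers":0},{"slide":[0.28,-0.28,0],"twist":[0,0,-1.2],"fingers":0},{"slide":[0.28,-0.28,0],"twist":[0,0,-1.2],"fingers":0}]' 40
python3 -c "
from h import *
print(rel([.641,.229,.245],90))"
```

```text
time: 0.93
tool_pos: [0.3773, -0.1936, 0.2452]
eef_rot: [180.0, -0.1, 90.4]
wrist_force: [0.2, -0.7, 0.4]
grip_width: 0.0856
grasp_force: 0.0
(array([0.4206, 0.2669, 0.0009]), array([ 0.   , -0.002,  0.007]))
```

```bash
python3 -m handwheel '[{"slide":[0.036,0.023,0],"twist":[0,0,0],"fingers":0},{"slide":[0.072,0.046,0],"twist":[0,0,0],"fingers":0},{"slide":[0.108,0.069,0],"twist":[0,0,0],"fingers":0},{"slide":[0.144,0.092,0],"twist":[0,0,0],"fingers":0},{"slide":[0.18,0.115,0],"twist":[0,0,0],"fingers":0},{"slide":[0.21,0.134,0],"twist":[0,0,0],"fingers":0},{"slide":[0.24,0.152,0],"twist":[0,0,0],"fingers":0},{"slide":[0.26,0.165,0],"twist":[0,0,0],"fingers":0},{"slide":[0.27,0.171,0],"twist":[0,0,0],"fingers":0},{"slide":[0.27,0.171,0],"twist":[0,0,0],"fingers":0}]'
python3 - <<'E'
from h import *
import cv2
m=camera_model("wrist"); i=capture("wrist"); cv2.imwrite("pics/w1.png",i)
np.save("w1.npy",m,allow_pickle=True)
print(m,telemetry.state()["tool_pos"])
E
```

```text
time: 1.77
tool_pos: [0.5486, 0.0745, 0.2445]
eef_rot: [-180.0, -0.0, 90.1]
wrist_force: [0.3, -0.6, 0.1]
grip_width: 0.0855
grasp_force: 0.0
{'camera_matrix': array([[268.57788192,   0.        , 258.00447793],
       [  0.        , 268.57788192, 193.84151357],
       [  0.        ,   0.        ,   1.        ]]), 'R': array([[ 9.99997331e-01,  2.05962612e-03, -1.04710120e-03],
       [ 2.28476247e-03, -9.48950616e-01,  3.15416405e-01],
       [-3.44007466e-04, -3.15417956e-01, -9.48952789e-01]]), 't': array([-0.54852628,  0.02937502,  0.40308053])} [0.54778726 0.07308724 0.24465959]
```

View pics/w1.png

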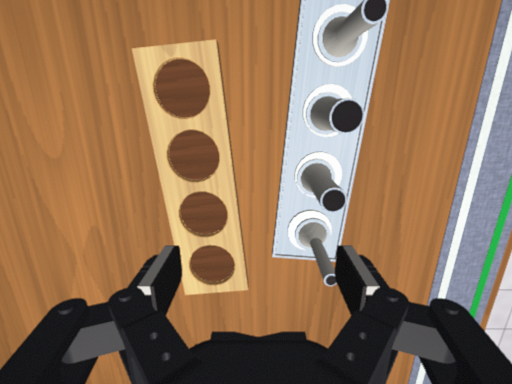

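The wrist view shows tops b (375,10), d (346,116), c (333,200), a (330,280), and wells (181,88), (193,155), (203,214), (212,265). I'll cross-check with these.

Run:
```python
from h import *
m=np.load("w1.npy",allow_pickle=True).item()
for c,z in zip([(375,10),(346,116),(333,200),(330,280),(181,88),(193,155),(203,214),(212,265)],[.12,.104,.112,.128]+[.02]*4): print((px("",c,z,m)[:2]*1e3).round(1))
print(rel([.641,.229,.245],90))
```

```text
[642.6 228.8]
[632.9 145.9]
[625.8  63. ]
[626.  -22.5]
[453.9 175.2]
[462.5  92.8]
[470.5   8.6]
[478.9 -75. ]
(array([ 0.1559,  0.0933, -0.0006]), array([-0.001,  0.001,  0.001]))
```

```bash
python3 -m handwheel '[{"slide":[0.03,0.018,0],"twist":[0,0,0],"fingers":0},{"slide":[0.06,0.037,0],"twist":[0,0,0],"fingers":0},{"slide":[0.09,0.055,0],"twist":[0,0,0],"fingers":0},{"slide":[0.12,0.073,0],"twist":[0,0,0],"fingers":0},{"slide":[0.145,0.088,0],"twist":[0,0,0],"fingers":0},{"slide":[0.156,0.0935,0],"twist":[0,0,0],"fingers":0},{"slide":[0.156,0.0935,0.01],"twist":[0,0,0],"fingers":0},{"slide":[0.156,0.0935,0.03],"twist":[0,0,0],"fingers":0},{"slide":[0.156,0.0935,0.05],"twist":[0,0,0],"fingers":0},{"slide":[0.156,0.0935,0.07],"twist":[0,0,0],"fingers":0}]'
python3 -m handwheel '[{"slide":[0,0,0.025],"twist":[0,0,0],"fingers":0},{"slide":[0,0,0.05],"twist":[0,0,0],"fingers":0},{"slide":[0,0,0.075],"twist":[0,0,0],"fingers":0},{"slide":[0,0,0.092],"twist":[0,0,0],"fingers":0},{"slide":[0,0,0.1],"twist":[0,0,0],"fingers":0},{"slide":[0,0,0.1],"twist":[0,0,0],"fingers":0},{"slide":[0,0,0.1],"twist":[0,0,0],"fingers":0.3},{"slide":[0,0,0.1],"twist":[0,0,0],"fingers":0.4},{"slide":[0,0,0.1],"twist":[0,0,0],"fingers":0.5},{"slide":[0,0,0.1],"twist":[0,0,0],"fingers":0.6}]'
python3 -c "
from h import *;import cv2
cv2.imwrite('pics/w2.png',capture('wrist'))"
```

```text
time: 2.65
tool_pos: [0.6408, 0.2259, 0.1743]
eef_rot: [-180.0, 0.1, 89.8]
wrist_force: [0.7, -0.5, -0.1]
grip_width: 0.0856
grasp_force: 0.0
time: 3.48
tool_pos: [0.6426, 0.2288, 0.0768]
eef_rot: [179.9, -0.0, 89.9]
wrist_force: [-0.8, 1.0, -0.3]
grip_width: 0.0388
grasp_force: 0.0
```

View pics/w2.png

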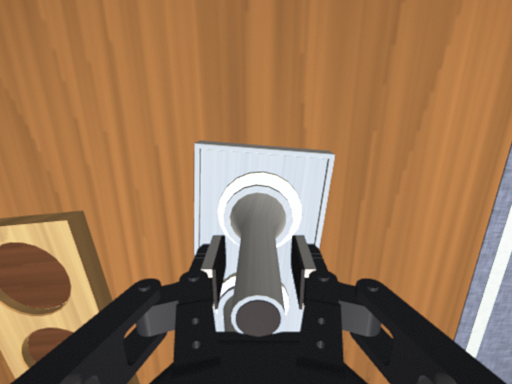

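The tube (column 258) is centred between the pads (215–302). I'll close and lift.

```bash
python3 -m handwheel '[{"slide":[0,0,0],"twist":[0,0,0],"fingers":0.7},{"slide":[0,0,0],"twist":[0,0,0],"fingers":0.8},{"slide":[0,0,0],"twist":[0,0,0],"fingers":1},{"slide":[0,0,0],"twist":[0,0,0],"fingers":1},{"slide":[0,0,0],"twist":[0,0,0],"fingers":1},{"slide":[0,0,0],"twist":[0,0,0],"fingers":1},{"slide":[0,0,-0.005],"twist":[0,0,0],"fingers":1},{"slide":[0,0,-0.015],"twist":[0,0,0],"fingers":1},{"slide":[0,0,-0.03],"twist":[0,0,0],"fingers":1},{"slide":[0,0,-0.05],"twist":[0,0,0],"fingers":1}]' 40
python3 -m handwheel '[{"slide":[0,0,-0.025],"twist":[0,0,0],"fingers":1},{"slide":[0,0,-0.05],"twist":[0,0,0],"fingers":1},{"slide":[0,0,-0.075],"twist":[0,0,0],"fingers":1},{"slide":[0,0,-0.08],"twist":[0,0,0],"fingers":1},{"slide":[0,0,-0.08],"twist":[0,0,0],"fingers":1}]'
python3 -c "
from h import *
print(rel([.477,-.0765,.2],90))"
```

```text
time: 4.37
tool_pos: [0.6403, 0.2281, 0.1246]
eef_rot: [-179.8, 0.1, 89.9]
wrist_force: [0.1, 0.4, -0.8]
grip_width: 0.0205
grasp_force: 39.1
time: 4.78
tool_pos: [0.643, 0.2291, 0.2082]
eef_rot: [179.8, -0.1, 89.9]
wrist_force: [0.8, -0.1, 0.1]
grip_width: 0.0205
grasp_force: 39.1
(array([-0.3057, -0.1658,  0.007 ]), array([ 0.004, -0.001, -0.001]))
```

```bash
python3 -m handwheel '[{"slide":[-0.015,-0.008,0],"twist":[0,0,0],"fingers":1},{"slide":[-0.04,-0.0215,0],"twist":[0,0,0],"fingers":1},{"slide":[-0.07,-0.038,0],"twist":[0,0,0],"fingers":1},{"slide":[-0.1,-0.054,0],"twist":[0,0,0],"fingers":1},{"slide":[-0.13,-0.07,0],"twist":[0,0,0],"fingers":1},{"slide":[-0.16,-0.086,0],"twist":[0,0,0],"fingers":1},{"slide":[-0.19,-0.102,0],"twist":[0,0,0],"fingers":1},{"slide":[-0.22,-0.118,0],"twist":[0,0,0],"fingers":1},{"slide":[-0.25,-0.134,0],"twist":[0,0,0],"fingers":1},{"slide":[-0.28,-0.15,0],"twist":[0,0,0],"fingers":1}]'
python3 -m handwheel '[{"slide":[-0.015,-0.009,0],"twist":[0,0,0],"fingers":1},{"slide":[-0.0255,-0.014,0],"twist":[0,0,0],"fingers":1},{"slide":[-0.0255,-0.014,0],"twist":[0,0,0],"fingers":1},{"slide":[-0.0255,-0.014,0.015],"twist":[0,0,0],"fingers":1},{"slide":[-0.0255,-0.014,0.035],"twist":[0,0,0],"fingers":1},{"slide":[-0.0255,-0.014,0.06],"twist":[0,0,0],"fingers":1},{"slide":[-0.0255,-0.014,0.08],"twist":[0,0,0],"fingers":1},{"slide":[-0.0255,-0.014,0.095],"twist":[0,0,0],"fingers":1},{"slide":[-0.0255,-0.014,0.1],"twist":[0,0,0],"fingers":1},{"slide":[-0.0255,-0.014,0.1],"twist":[0,0,0],"fingers":1}]'
python3 - <<'E'
from h import *;import cv2
cv2.imwrite('pics/t2.png',cv2.resize(capture('top')[100:300,80:340],None,fx=3,fy=3,interpolation=cv2.INTER_CUBIC))
a=np.array([telemetry.state()["tool_pos"]]); print(rel([.477,-.0765,.069],90))
E
```

```text
time: 5.62
tool_pos: [0.4892, -0.0524, 0.2037]
eef_rot: [-179.9, -0.0, 90.0]
wrist_force: [0.3, -0.5, -0.4]
grip_width: 0.0204
grasp_force: 39.2
time: 6.45
tool_pos: [0.4764, -0.0757, 0.1036]
eef_rot: [-179.8, -0.1, 90.0]
wrist_force: [-1.3, 0.4, 0.2]
grip_width: 0.0204
grasp_force: 39.2
(array([-0.0005, -0.0002,  0.0358]), array([-0.001, -0.001,  0.   ]))
```

View pics/t2.png

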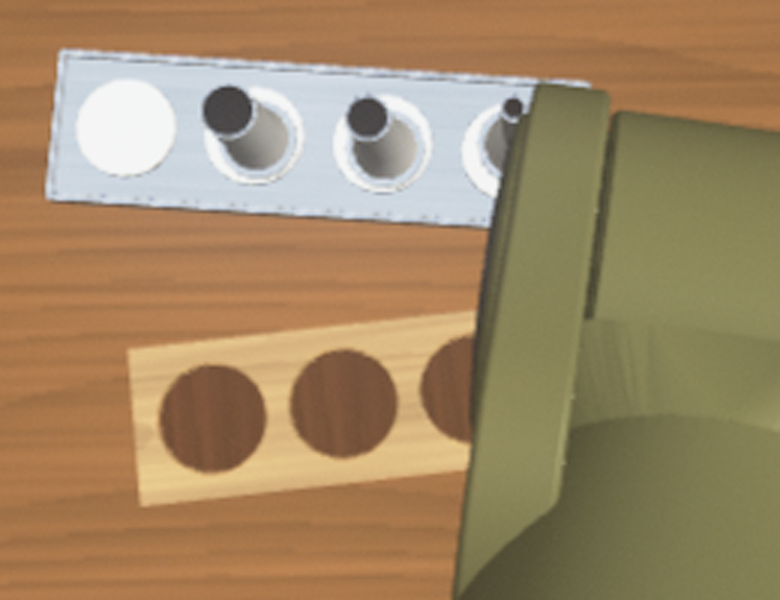

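The arm hides the well from the top camera. The three others still stand on the tray. I'll lower and feel for contact.

```bash
python3 -m handwheel '[{"slide":[0,0,0.01],"twist":[0,0,0],"fingers":1},{"slide":[0,0,0.02],"twist":[0,0,0],"fingers":1},{"slide":[0,0,0.027],"twist":[0,0,0],"fingers":1},{"slide":[0,0,0.031],"twist":[0,0,0],"fingers":1},{"slide":[0,0,0.033],"twist":[0,0,0],"fingers":1},{"slide":[0,0,0.034],"twist":[0,0,0],"fingers":1},{"slide":[0,0,0.034],"twist":[0,0,0],"fingers":1}]'
python3 -m handwheel '[{"slide":[0,0,0.001],"twist":[0,0,0],"fingers":1},{"slide":[0,0,0.001],"twist":[0,0,0],"fingers":1}]'
python3 -m handwheel '[{"slide":[0,0,0.001],"twist":[0,0,0],"fingers":1},{"slide":[0,0,0.001],"twist":[0,0,0],"fingers":1},{"slide":[0,0,0.001],"twist":[0,0,0],"fingers":1}]'
python3 -c "
from h import *;import cv2
cv2.imwrite('pics/w3.png',capture('wrist'))"
```

```text
time: 7.08
tool_pos: [0.4773, -0.0768, 0.0712]
eef_rot: [-180.0, -0.0, 89.9]
wrist_force: [0.5, -0.0, -0.2]
grip_width: 0.0203
grasp_force: 39.2
time: 7.25
tool_pos: [0.4776, -0.0768, 0.0705]
eef_rot: [180.0, 0.0, 89.9]
wrist_force: [0.5, 0.2, -0.9]
grip_width: 0.0205
grasp_force: 39.2
time: 7.5
tool_pos: [0.4778, -0.0769, 0.0699]
eef_rot: [179.9, 0.0, 89.9]
wrist_force: [-0.4, -0.1, 3.9]
grip_width: 0.0207
grasp_force: 39.5
```

View pics/w3.png

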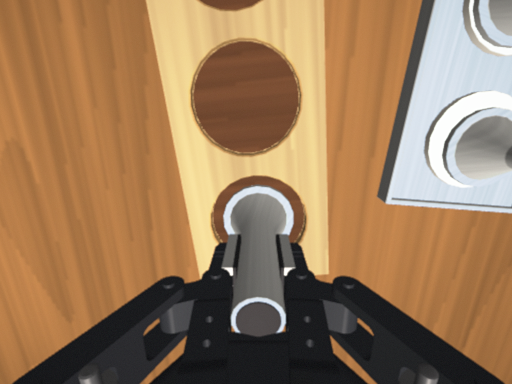

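Contact (3.9 N), with the flange ring inside the well. I'll release, rise and go to d.

```bash
python3 -m handwheel '[{"slide":[0,0,0],"twist":[0,0,0],"fingers":0.6},{"slide":[0,0,0],"twist":[0,0,0],"fingers":0.4},{"slide":[0,0,0],"twist":[0,0,0],"fingers":0.2},{"slide":[0,0,0],"twist":[0,0,0],"fingers":0},{"slide":[0,0,0],"twist":[0,0,0],"fingers":0},{"slide":[0,0,-0.01],"twist":[0,0,0],"fingers":0},{"slide":[0,0,-0.035],"twist":[0,0,0],"fingers":0},{"slide":[0,0,-0.065],"twist":[0,0,0],"fingers":0},{"slide":[0,0,-0.1],"twist":[0,0,0],"fingers":0},{"slide":[0,0,-0.13],"twist":[0,0,0],"fingers":0}]'
python3 -m handwheel '[{"slide":[0.025,0.018,0],"twist":[0,0,0],"fingers":0},{"slide":[0.05,0.035,0],"twist":[0,0,0],"fingers":0},{"slide":[0.075,0.053,0],"twist":[0,0,0],"fingers":0},{"slide":[0.1,0.07,0],"twist":[0,0,0],"fingers":0},{"slide":[0.125,0.088,0],"twist":[0,0,0],"fingers":0},{"slide":[0.15,0.106,0],"twist":[0,0,0],"fingers":0},{"slide":[0.18,0.127,0],"twist":[0,0,0],"fingers":0},{"slide":[0.205,0.145,0],"twist":[0,0,0],"fingers":0},{"slide":[0.2215,0.156,0],"twist":[0,0,0],"fingers":0},{"slide":[0.2215,0.156,0],"twist":[0,0,0],"fingers":0}]'
python3 - <<'E'
from h import *;import cv2
cv2.imwrite('pics/t3.png',cv2.resize(capture('top')[100:300,80:340],None,fx=3,fy=3,interpolation=cv2.INTER_CUBIC))
print(rel([.633,.145,.075],90))
E
```

```text
time: 8.38
tool_pos: [0.4772, -0.0768, 0.2019]
eef_rot: [180.0, 0.0, 89.9]
wrist_force: [1.0, -0.3, -0.4]
grip_width: 0.0856
grasp_force: 0.0
time: 9.22
tool_pos: [0.6354, 0.1482, 0.1995]
eef_rot: [179.9, -0.1, 90.1]
wrist_force: [0.0, -0.0, -0.3]
grip_width: 0.0852
grasp_force: 0.0
(array([-0.0013, -0.0013,  0.1244]), array([ 0.   , -0.   ,  0.001]))
```

View pics/t3.png

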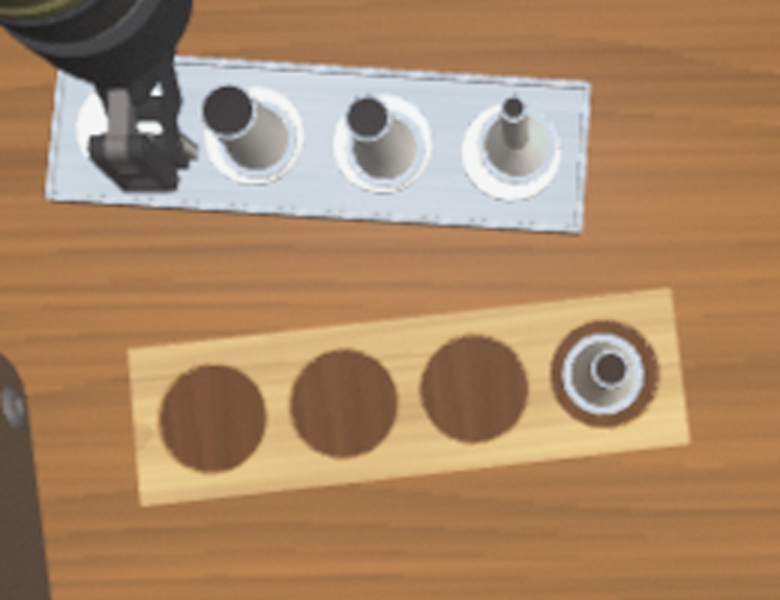

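b stands upright, with its flange centre at (604,374) against the well's (606,374). Now d.

```bash
python3 -m handwheel '[{"slide":[0,0,0.015],"twist":[0,0,0],"fingers":0},{"slide":[0,0,0.04],"twist":[0,0,0],"fingers":0},{"slide":[0,0,0.065],"twist":[0,0,0],"fingers":0},{"slide":[0,0,0.09],"twist":[0,0,0],"fingers":0},{"slide":[0,0,0.11],"twist":[0,0,0],"fingers":0},{"slide":[0,0,0.124],"twist":[0,0,0],"fingers":0},{"slide":[0,0,0.124],"twist":[0,0,0],"fingers":0},{"slide":[0,0,0.124],"twist":[0,0,0],"fingers":0.3},{"slide":[0,0,0.124],"twist":[0,0,0],"fingers":0.45},{"slide":[0,0,0.124],"twist":[0,0,0],"fingers":0.55}]'
python3 -m handwheel '[{"slide":[0,0,0],"twist":[0,0,0],"fingers":0.7},{"slide":[0,0,0],"twist":[0,0,0],"fingers":0.8},{"slide":[0,0,0],"twist":[0,0,0],"fingers":1},{"slide":[0,0,0],"twist":[0,0,0],"fingers":1},{"slide":[0,0,0],"twist":[0,0,0],"fingers":1},{"slide":[0,0,-0.005],"twist":[0,0,0],"fingers":1},{"slide":[0,0,-0.02],"twist":[0,0,0],"fingers":1},{"slide":[0,0,-0.045],"twist":[0,0,0],"fingers":1},{"slide":[0,0,-0.075],"twist":[0,0,0],"fingers":1},{"slide":[0,0,-0.1],"twist":[0,0,0],"fingers":1}]'
python3 -m handwheel '[{"slide":[0,0,-0.02],"twist":[0,0,0],"fingers":1},{"slide":[0,0,-0.03],"twist":[0,0,0],"fingers":1},{"slide":[0,0,-0.03],"twist":[0,0,0],"fingers":1}]'
python3 -c "
from h import *
print(rel([.4695,.007,.2],90))"
```

```text
time: 10.1
tool_pos: [0.6346, 0.1445, 0.0771]
eef_rot: [179.9, -0.0, 89.9]
wrist_force: [-0.2, -0.6, 0.1]
grip_width: 0.052
grasp_force: 0.0
time: 10.93
tool_pos: [0.6333, 0.1446, 0.1769]
eef_rot: [-180.0, 0.0, 89.9]
wrist_force: [0.6, 0.1, -0.2]
grip_width: 0.0326
grasp_force: 39.7
time: 11.18
tool_pos: [0.635, 0.145, 0.2082]
eef_rot: [179.7, -0.1, 89.9]
wrist_force: [0.5, 0.6, -1.6]
grip_width: 0.0326
grasp_force: 39.8
(array([-0.1381, -0.1655,  0.0073]), array([ 0.004, -0.001, -0.001]))
```

```bash
python3 -m handwheel '[{"slide":[-0.01,-0.012,0],"twist":[0,0,0],"fingers":1},{"slide":[-0.028,-0.033,0],"twist":[0,0,0],"fingers":1},{"slide":[-0.048,-0.057,0],"twist":[0,0,0],"fingers":1},{"slide":[-0.068,-0.081,0],"twist":[0,0,0],"fingers":1},{"slide":[-0.088,-0.105,0],"twist":[0,0,0],"fingers":1},{"slide":[-0.108,-0.129,0],"twist":[0,0,0],"fingers":1},{"slide":[-0.125,-0.149,0],"twist":[0,0,0],"fingers":1},{"slide":[-0.135,-0.161,0],"twist":[0,0,0],"fingers":1},{"slide":[-0.138,-0.1645,0],"twist":[0,0,0],"fingers":1},{"slide":[-0.138,-0.1645,0],"twist":[0,0,0],"fingers":1}]'
python3 -m handwheel '[{"slide":[0,0,0.015],"twist":[0,0,0],"fingers":1},{"slide":[0,0,0.04],"twist":[0,0,0],"fingers":1},{"slide":[0,0,0.07],"twist":[0,0,0],"fingers":1},{"slide":[0,0,0.095],"twist":[0,0,0],"fingers":1},{"slide":[0,0,0.112],"twist":[0,0,0],"fingers":1},{"slide":[0,0,0.124],"twist":[0,0,0],"fingers":1},{"slide":[0,0,0.131],"twist":[0,0,0],"fingers":1},{"slide":[0,0,0.134],"twist":[0,0,0],"fingers":1},{"slide":[0,0,0.134],"twist":[0,0,0],"fingers":1},{"slide":[0,0,0.134],"twist":[0,0,0],"fingers":1}]'
python3 -m handwheel '[{"slide":[0,0,0.001],"twist":[0,0,0],"fingers":1},{"slide":[0,0,0.002],"twist":[0,0,0],"fingers":1},{"slide":[0,0,0.002],"twist":[0,0,0],"fingers":1},{"slide":[0,0,0.002],"twist":[0,0,0],"fingers":1}]'
```

```text
time: 12.02
tool_pos: [0.4676, 0.0062, 0.2043]
eef_rot: [-179.9, -0.0, 89.9]
wrist_force: [0.1, -0.5, -1.3]
grip_width: 0.0327
grasp_force: 39.9
time: 12.85
tool_pos: [0.4698, 0.0072, 0.0714]
eef_rot: [180.0, -0.0, 90.0]
wrist_force: [0.4, -0.0, -0.1]
grip_width: 0.032
grasp_force: 40.2
time: 13.18
tool_pos: [0.47, 0.0071, 0.0707]
eef_rot: [179.9, -0.0, 90.0]
wrist_force: [-4.3, 0.7, 11.9]
grip_width: 0.0324
grasp_force: 41.2
```

Contact. I'll back off slightly, release and go to c.

```bash
python3 -m handwheel '[{"slide":[0,0,-0.0007],"twist":[0,0,0],"fingers":1},{"slide":[0,0,-0.0007],"twist":[0,0,0],"fingers":0.5},{"slide":[0,0,-0.0007],"twist":[0,0,0],"fingers":0.35},{"slide":[0,0,-0.0007],"twist":[0,0,0],"fingers":0.15},{"slide":[0,0,-0.0007],"twist":[0,0,0],"fingers":0},{"slide":[0,0,-0.0007],"twist":[0,0,0],"fingers":0},{"slide":[0,0,-0.03],"twist":[0,0,0],"fingers":0},{"slide":[0,0,-0.065],"twist":[0,0,0],"fingers":0},{"slide":[0,0,-0.1],"twist":[0,0,0],"fingers":0},{"slide":[0,0,-0.13],"twist":[0,0,0],"fingers":0}]'
python3 -m handwheel '[{"slide":[0.007,0.02,0],"twist":[0,0,0],"fingers":0},{"slide":[0.014,0.04,0],"twist":[0,0,0],"fingers":0},{"slide":[0.021,0.06,0],"twist":[0,0,0],"fingers":0},{"slide":[0.028,0.08,0],"twist":[0,0,0],"fingers":0},{"slide":[0.035,0.1,0],"twist":[0,0,0],"fingers":0},{"slide":[0.042,0.12,0],"twist":[0,0,0],"fingers":0},{"slide":[0.049,0.14,0],"twist":[0,0,0],"fingers":0},{"slide":[0.054,0.154,0],"twist":[0,0,0],"fingers":0},{"slide":[0.055,0.157,0],"twist":[0,0,0],"fingers":0},{"slide":[0.055,0.157,0],"twist":[0,0,0],"fingers":0}]'
python3 - <<'E'
from h import *;import cv2
cv2.imwrite('pics/t4.png',cv2.resize(capture('top')[100:300,80:340],None,fx=3,fy=3,interpolation=cv2.INTER_CUBIC))
print(rel([.626,.062,.075],90))
E
```

```text
time: 14.02
tool_pos: [0.469, 0.0067, 0.2013]
eef_rot: [180.0, 0.0, 89.9]
wrist_force: [0.7, 0.7, -0.0]
grip_width: 0.0854
grasp_force: 0.0
time: 14.85
tool_pos: [0.6263, 0.0618, 0.1986]
eef_rot: [-180.0, 0.0, 90.0]
wrist_force: [0.1, 0.6, -0.6]
grip_width: 0.0857
grasp_force: 0.0
(array([0.0005, 0.0007, 0.1237]), array([-0.001,  0.   , -0.001]))
```

View pics/t4.png

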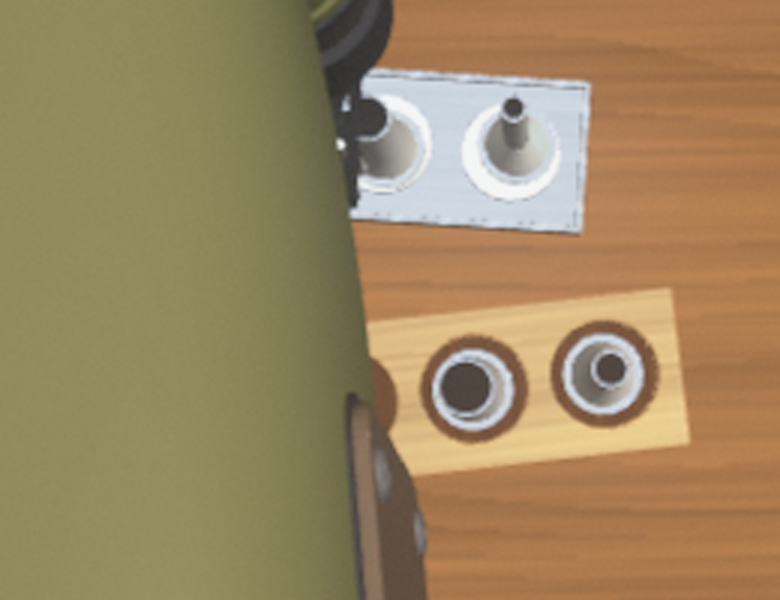

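d stands centred at (473,389) in its well. Now c.

```bash
python3 -m handwheel '[{"slide":[0,0,0.015],"twist":[0,0,0],"fingers":0},{"slide":[0,0,0.04],"twist":[0,0,0],"fingers":0},{"slide":[0,0,0.065],"twist":[0,0,0],"fingers":0},{"slide":[0,0,0.09],"twist":[0,0,0],"fingers":0},{"slide":[0,0,0.11],"twist":[0,0,0],"fingers":0},{"slide":[0,0,0.124],"twist":[0,0,0],"fingers":0},{"slide":[0,0,0.124],"twist":[0,0,0],"fingers":0},{"slide":[0,0,0.124],"twist":[0,0,0],"fingers":0.3},{"slide":[0,0,0.124],"twist":[0,0,0],"fingers":0.45},{"slide":[0,0,0.124],"twist":[0,0,0],"fingers":0.55}]'
python3 -m handwheel '[{"slide":[0,0,0],"twist":[0,0,0],"fingers":0.7},{"slide":[0,0,0],"twist":[0,0,0],"fingers":0.8},{"slide":[0,0,0],"twist":[0,0,0],"fingers":1},{"slide":[0,0,0],"twist":[0,0,0],"fingers":1},{"slide":[0,0,0],"twist":[0,0,0],"fingers":1},{"slide":[0,0,-0.005],"twist":[0,0,0],"fingers":1},{"slide":[0,0,-0.02],"twist":[0,0,0],"fingers":1},{"slide":[0,0,-0.045],"twist":[0,0,0],"fingers":1},{"slide":[0,0,-0.075],"twist":[0,0,0],"fingers":1},{"slide":[0,0,-0.1],"twist":[0,0,0],"fingers":1}]'
python3 -m handwheel '[{"slide":[0,0,-0.02],"twist":[0,0,0],"fingers":1},{"slide":[0,0,-0.03],"twist":[0,0,0],"fingers":1},{"slide":[0,0,-0.03],"twist":[0,0,0],"fingers":1}]'
python3 -c "
from h import *
print(rel([.4615,.091,.2],90))"
```

```text
time: 15.73
tool_pos: [0.6269, 0.0616, 0.077]
eef_rot: [179.9, -0.0, 89.9]
wrist_force: [0.1, -0.2, -0.2]
grip_width: 0.0518
grasp_force: 0.0
time: 16.57
tool_pos: [0.6257, 0.0616, 0.1768]
eef_rot: [-180.0, 0.0, 89.9]
wrist_force: [0.1, -0.0, -0.7]
grip_width: 0.0269
grasp_force: 39.4
time: 16.82
tool_pos: [0.6275, 0.0617, 0.208]
eef_rot: [179.7, -0.0, 89.9]
wrist_force: [1.3, -0.2, -0.2]
grip_width: 0.0266
grasp_force: 39.4
(array([ 0.0291, -0.1661,  0.0073]), array([ 0.004, -0.   , -0.001]))
```

```bash
python3 -m handwheel '[{"slide":[0.002,-0.012,0],"twist":[0,0,0],"fingers":1},{"slide":[0.006,-0.033,0],"twist":[0,0,0],"fingers":1},{"slide":[0.01,-0.057,0],"twist":[0,0,0],"fingers":1},{"slide":[0.014,-0.081,0],"twist":[0,0,0],"fingers":1},{"slide":[0.018,-0.105,0],"twist":[0,0,0],"fingers":1},{"slide":[0.023,-0.129,0],"twist":[0,0,0],"fingers":1},{"slide":[0.026,-0.149,0],"twist":[0,0,0],"fingers":1},{"slide":[0.0285,-0.161,0],"twist":[0,0,0],"fingers":1},{"slide":[0.029,-0.165,0],"twist":[0,0,0],"fingers":1},{"slide":[0.029,-0.165,0],"twist":[0,0,0],"fingers":1}]'
python3 -m handwheel '[{"slide":[0,0,0.015],"twist":[0,0,0],"fingers":1},{"slide":[0,0,0.04],"twist":[0,0,0],"fingers":1},{"slide":[0,0,0.07],"twist":[0,0,0],"fingers":1},{"slide":[0,0,0.095],"twist":[0,0,0],"fingers":1},{"slide":[0,0,0.112],"twist":[0,0,0],"fingers":1},{"slide":[0,0,0.124],"twist":[0,0,0],"fingers":1},{"slide":[0,0,0.131],"twist":[0,0,0],"fingers":1},{"slide":[0,0,0.134],"twist":[0,0,0],"fingers":1},{"slide":[0,0,0.134],"twist":[0,0,0],"fingers":1},{"slide":[0,0,0.134],"twist":[0,0,0],"fingers":1}]'
python3 -m handwheel '[{"slide":[0,0,0.001],"twist":[0,0,0],"fingers":1},{"slide":[0,0,0.0015],"twist":[0,0,0],"fingers":1},{"slide":[0,0,0.0015],"twist":[0,0,0],"fingers":1},{"slide":[0,0,0.0015],"twist":[0,0,0],"fingers":1}]'
```

```text
time: 17.65
tool_pos: [0.4603, 0.0908, 0.2048]
eef_rot: [-180.0, 0.0, 90.0]
wrist_force: [1.1, -0.6, -1.2]
grip_width: 0.0264
grasp_force: 39.5
time: 18.48
tool_pos: [0.4622, 0.0908, 0.0717]
eef_rot: [179.9, -0.0, 89.9]
wrist_force: [0.7, -0.3, -1.1]
grip_width: 0.0266
grasp_force: 39.9
time: 18.82
tool_pos: [0.462, 0.0909, 0.0705]
eef_rot: [179.9, -0.0, 89.9]
wrist_force: [0.1, 0.1, 3.6]
grip_width: 0.0263
grasp_force: 40.1
```

```bash
python3 -m handwheel '[{"slide":[0,0,0],"twist":[0,0,0],"fingers":0.6},{"slide":[0,0,0],"twist":[0,0,0],"fingers":0.45},{"slide":[0,0,0],"twist":[0,0,0],"fingers":0.2},{"slide":[0,0,0],"twist":[0,0,0],"fingers":0},{"slide":[0,0,0],"twist":[0,0,0],"fingers":0},{"slide":[0,0,-0.005],"twist":[0,0,0],"fingers":0},{"slide":[0,0,-0.03],"twist":[0,0,0],"fingers":0},{"slide":[0,0,-0.065],"twist":[0,0,0],"fingers":0},{"slide":[0,0,-0.1],"twist":[0,0,0],"fingers":0},{"slide":[0,0,-0.13],"twist":[0,0,0],"fingers":0}]'
python3 -m handwheel '[{"slide":[-0.014,0.02,0],"twist":[0,0,0],"fingers":0},{"slide":[-0.028,0.04,0],"twist":[0,0,0],"fingers":0},{"slide":[-0.042,0.06,0],"twist":[0,0,0],"fingers":0},{"slide":[-0.056,0.08,0],"twist":[0,0,0],"fingers":0},{"slide":[-0.07,0.1,0],"twist":[0,0,0],"fingers":0},{"slide":[-0.084,0.12,0],"twist":[0,0,0],"fingers":0},{"slide":[-0.098,0.14,0],"twist":[0,0,0],"fingers":0},{"slide":[-0.109,0.156,0],"twist":[0,0,0],"fingers":0},{"slide":[-0.114,0.164,0],"twist":[0,0,0],"fingers":0},{"slide":[-0.114,0.164,0],"twist":[0,0,0],"fingers":0}]'
python3 - <<'E'
from h import *;import cv2
cv2.imwrite('pics/w5.png',capture('wrist'))
print(rel([.626,-.023,.085],90))
E
```

```text
time: 19.65
tool_pos: [0.461, 0.0908, 0.2022]
eef_rot: [180.0, -0.0, 89.9]
wrist_force: [-0.1, -0.7, -0.4]
grip_width: 0.0851
grasp_force: 0.0
time: 20.48
tool_pos: [0.626, -0.0244, 0.1995]
eef_rot: [180.0, 0.0, 89.9]
wrist_force: [0.3, 0.8, -0.2]
grip_width: 0.0856
grasp_force: 0.0
(array([0.0006, 0.0013, 0.1145]), array([-0.001, -0.   , -0.002]))
```

View pics/w5.png

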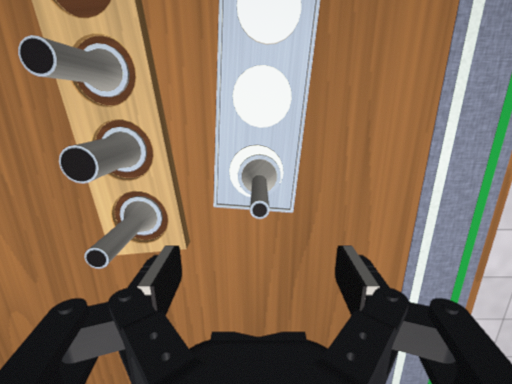

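Three nozzles stand in their wells, and a (top at 260,209) is centred between the fingers (258).

```bash
python3 -m handwheel '[{"slide":[0.0005,0.0005,0.015],"twist":[0,0,0],"fingers":0},{"slide":[0.0005,0.0005,0.04],"twist":[0,0,0],"fingers":0},{"slide":[0.0005,0.0005,0.065],"twist":[0,0,0],"fingers":0},{"slide":[0.0005,0.0005,0.085],"twist":[0,0,0],"fingers":0},{"slide":[0.0005,0.0005,0.105],"twist":[0,0,0],"fingers":0},{"slide":[0.0005,0.0005,0.114],"twist":[0,0,0],"fingers":0},{"slide":[0.0005,0.0005,0.114],"twist":[0,0,0],"fingers":0},{"slide":[0.0005,0.0005,0.114],"twist":[0,0,0],"fingers":0.3},{"slide":[0.0005,0.0005,0.114],"twist":[0,0,0],"fingers":0.5},{"slide":[0.0005,0.0005,0.114],"twist":[0,0,0],"fingers":0.65}]'
python3 -m handwheel '[{"slide":[0,0,0],"twist":[0,0,0],"fingers":0.75},{"slide":[0,0,0],"twist":[0,0,0],"fingers":0.85},{"slide":[0,0,0],"twist":[0,0,0],"fingers":1},{"slide":[0,0,0],"twist":[0,0,0],"fingers":1},{"slide":[0,0,0],"twist":[0,0,0],"fingers":1},{"slide":[0,0,-0.005],"twist":[0,0,0],"fingers":1},{"slide":[0,0,-0.02],"twist":[0,0,0],"fingers":1},{"slide":[0,0,-0.045],"twist":[0,0,0],"fingers":1},{"slide":[0,0,-0.075],"twist":[0,0,0],"fingers":1},{"slide":[0,0,-0.1],"twist":[0,0,0],"fingers":1}]'
python3 -m handwheel '[{"slide":[0,0,-0.02],"twist":[0,0,0],"fingers":1},{"slide":[0,0,-0.03],"twist":[0,0,0],"fingers":1},{"slide":[0,0,-0.03],"twist":[0,0,0],"fingers":1}]'
python3 -c "
from h import *
print(rel([.4535,.174,.21],90))"
```

```text
time: 21.37
tool_pos: [0.6264, -0.0228, 0.0875]
eef_rot: [179.9, 0.0, 90.0]
wrist_force: [0.1, -0.3, 0.1]
grip_width: 0.0513
grasp_force: 0.0
time: 22.2
tool_pos: [0.6251, -0.0229, 0.1873]
eef_rot: [-180.0, -0.0, 89.9]
wrist_force: [0.5, -0.4, 0.5]
grip_width: 0.0145
grasp_force: 39.0
time: 22.45
tool_pos: [0.6268, -0.023, 0.2185]
eef_rot: [179.8, 0.0, 89.9]
wrist_force: [-0.1, -0.1, -0.4]
grip_width: 0.0141
grasp_force: 39.0
(array([ 0.1968, -0.1735,  0.0077]), array([ 0.004,  0.   , -0.001]))
```

```bash
python3 -m handwheel '[{"slide":[0.012,-0.01,0],"twist":[0,0,0],"fingers":1},{"slide":[0.035,-0.031,0],"twist":[0,0,0],"fingers":1},{"slide":[0.06,-0.053,0],"twist":[0,0,0],"fingers":1},{"slide":[0.085,-0.075,0],"twist":[0,0,0],"fingers":1},{"slide":[0.11,-0.097,0],"twist":[0,0,0],"fingers":1},{"slide":[0.135,-0.119,0],"twist":[0,0,0],"fingers":1},{"slide":[0.16,-0.141,0],"twist":[0,0,0],"fingers":1},{"slide":[0.182,-0.16,0],"twist":[0,0,0],"fingers":1},{"slide":[0.194,-0.17,0],"twist":[0,0,0],"fingers":1},{"slide":[0.197,-0.1725,0],"twist":[0,0,0],"fingers":1}]'
python3 -m handwheel '[{"slide":[0,0,0],"twist":[0,0,0],"fingers":1},{"slide":[0,0,0.03],"twist":[0,0,0],"fingers":1},{"slide":[0,0,0.06],"twist":[0,0,0],"fingers":1},{"slide":[0,0,0.09],"twist":[0,0,0],"fingers":1},{"slide":[0,0,0.11],"twist":[0,0,0],"fingers":1},{"slide":[0,0,0.124],"twist":[0,0,0],"fingers":1},{"slide":[0,0,0.131],"twist":[0,0,0],"fingers":1},{"slide":[0,0,0.134],"twist":[0,0,0],"fingers":1},{"slide":[0,0,0.134],"twist":[0,0,0],"fingers":1},{"slide":[0,0,0.134],"twist":[0,0,0],"fingers":1}]'
python3 -m handwheel '[{"slide":[0,0,0.001],"twist":[0,0,0],"fingers":1},{"slide":[0,0,0.0015],"twist":[0,0,0],"fingers":1},{"slide":[0,0,0.0015],"twist":[0,0,0],"fingers":1},{"slide":[0,0,0.0015],"twist":[0,0,0],"fingers":1}]'
```

```text
time: 23.28
tool_pos: [0.4503, 0.1756, 0.2142]
eef_rot: [-179.8, 0.0, 90.1]
wrist_force: [0.2, -1.2, -1.8]
grip_width: 0.0144
grasp_force: 39.1
time: 24.12
tool_pos: [0.454, 0.1741, 0.0823]
eef_rot: [179.9, -0.0, 89.9]
wrist_force: [-0.4, -0.0, -0.2]
grip_width: 0.0144
grasp_force: 39.2
time: 24.45
tool_pos: [0.4534, 0.1744, 0.0807]
eef_rot: [180.0, -0.0, 89.9]
wrist_force: [1.2, -1.3, -0.2]
grip_width: 0.0147
grasp_force: 39.2
```

```bash
python3 -m handwheel '[{"slide":[0,0,0.0005],"twist":[0,0,0],"fingers":1},{"slide":[0,0,0.0005],"twist":[0,0,0],"fingers":1},{"slide":[0,0,0.0005],"twist":[0,0,0],"fingers":1}]'
```

```text
time: 24.7
tool_pos: [0.4534, 0.1744, 0.0802]
eef_rot: [180.0, -0.0, 89.9]
wrist_force: [-0.3, 0.0, 4.8]
grip_width: 0.0141
grasp_force: 39.5
```

Contact. I'll release, rise, and clear off to the left and away for the final look.

```bash
python3 -m handwheel '[{"slide":[0,0,0],"twist":[0,0,0],"fingers":0.7},{"slide":[0,0,0],"twist":[0,0,0],"fingers":0.5},{"slide":[0,0,0],"twist":[0,0,0],"fingers":0.2},{"slide":[0,0,0],"twist":[0,0,0],"fingers":0},{"slide":[0,0,0],"twist":[0,0,0],"fingers":0},{"slide":[0,0,-0.005],"twist":[0,0,0],"fingers":0},{"slide":[0,0,-0.03],"twist":[0,0,0],"fingers":0},{"slide":[0,0,-0.065],"twist":[0,0,0],"fingers":0},{"slide":[0,0,-0.1],"twist":[0,0,0],"fingers":0},{"slide":[0,0,-0.13],"twist":[0,0,0],"fingers":0}]'
python3 -m handwheel '[{"slide":[0.03,0,0],"twist":[0,0,0],"fingers":0},{"slide":[0.06,0,0],"twist":[0,0,0],"fingers":0},{"slide":[0.09,0,0],"twist":[0,0,0],"fingers":0},{"slide":[0.12,0,0],"twist":[0,0,0],"fingers":0},{"slide":[0.15,0,0],"twist":[0,0,0],"fingers":0},{"slide":[0.18,0,0],"twist":[0,0,0],"fingers":0},{"slide":[0.2,0,0],"twist":[0,0,0],"fingers":0},{"slide":[0.21,0,0],"twist":[0,0,0],"fingers":0},{"slide":[0.21,0,0],"twist":[0,0,0],"fingers":0},{"slide":[0.21,0,0],"twist":[0,0,0],"fingers":0}]'
python3 - <<'E'
from h import *;import cv2
a=cv2.resize(capture('top')[100:300,80:340],(520,400)); b=capture('scene')[150:350,190:450]
b=cv2.resize(b,(260,200)); a=np.hstack([a,np.vstack([b,b*0])]); cv2.imwrite('pics/f.png',a)
E
```

```text
time: 25.53
tool_pos: [0.4531, 0.1743, 0.2122]
eef_rot: [180.0, -0.0, 89.9]
wrist_force: [1.1, 0.3, -0.3]
grip_width: 0.0852
grasp_force: 0.0
time: 26.37
tool_pos: [0.4531, 0.3837, 0.2097]
eef_rot: [-180.0, 0.1, 90.0]
wrist_force: [-0.4, -1.1, 0.8]
grip_width: 0.0855
grasp_force: 0.0
```

View pics/f.png

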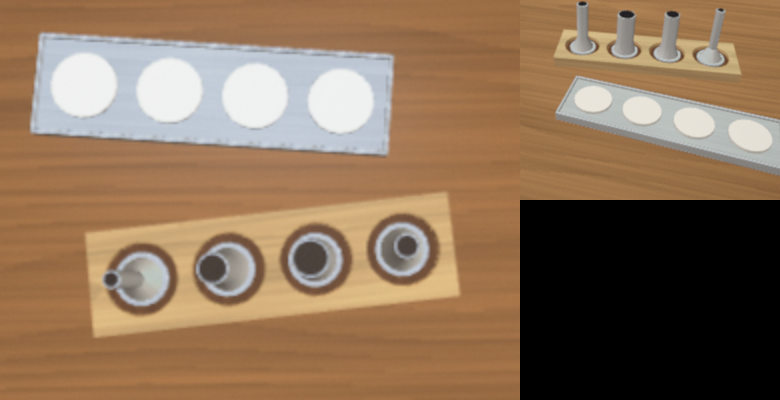

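All four stand upright and centred in the wells, a, c, d, b from the robot's left, with the tray empty.

```bash
python3 -c "
from plant import job
print(job.hand_in())"
```

```text
the job is handed in; nothing more can be done
None
```

The four nozzles stand upright in the rack in reverse order (a, c, d, b from the robot's left), each centred in its well and let go, and the job was handed in at about 26 s of the 112 s allowed.

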